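# Reset the tripped glass grinder

## Robot

A 7-joint arm with a two-finger parallel gripper is mounted at the origin on the work surface. World frame = base frame: x ahead of the robot, y to its left, z up, the work surface at z = 0. Lengths are in m, angles in rad, forces in N, time in s.
With the tool pointing down it reaches from about 0.425 to 0.875 m from the base axis. Payload 8.4 kg.
Tool frame: the origin (TCP) lies between the finger pads; the fingertips stand 14 mm ahead of it and the grasp point (between the pads) lies 5 mm behind it (bot.tips_ahead is the distance from the TCP to the fingertips, in m); z points along the fingers, y is the line along which they close (so a half turn about z gives the same grasp; the last joint's range is limited). The gripper opens to 87 mm and grips with 3 to 60 N. Pads are 19 mm wide; open, the fingers measure 117 mm over their backs; the gripper's body (75 mm by 190 mm) begins 51 mm behind the grasp point.
Start: joints at [-1.235, 0.333, 0.04, 1.465, -0.013, 1.343, -0.059], TCP at [0.274, 0.589, 0.237] pointing down, gripper open.
Joint ranges: [-2.58, 2.58], [-0.38, 2.09], [-1.3, 1.39], [0.25, 2.4], [-1.5, 4.64], [0.08, 2.09], [-2.65, 2.65]. Speed limits (rad/s): [2.22, 2.22, 2.79, 2.79, 3.14, 3.14, 3.14].

## Interface

Orientations are given as [roll, pitch, yaw] about the fixed x, y, z axes, in that order (R = Rz(yaw) Ry(pitch) Rx(roll)).
In Python, from station import telemetry, imaging, bot gives the robot as it stands. The module is installed in compiled form; this text tells all that it offers.
- The arm moves only by the tool carry_out, never from a script. Its argument "plan" is a list that holds one entry, the list of rows, each a list of 6 numbers: the shift along the tool's x, y, z in m, then the turn, a rotation vector about the tool's x, y, z in degrees. In form: [[[tx, ty, tz, wx, wy, wz], ...]]. A call has 1 to 12 rows; each row shifts and turns the commanded pose from where the row before left it, along the tool's axes as they then stand; what a row does not reach is not made up. A row lasts 1/12 s, in which the tool goes at most 41.7 mm and 7.16 degrees, less where a joint would pass 70% of its speed; a pose out of reach is approached as far as the arm can. A call is refused whole if a number of a shift passes 0.0417 or a number of a turn 7.16, either way. A call with a gripper value outside its range is refused whole. "claw" is the closure in counts, from 0 (fully open) to 255 (shut), set as the call begins (left out, the last holds). The fingers move at their own pace and stop on an object; the grip force is fixed at half the most. Time passes only in rows, so rows that do not move let the fingers close. It gives the time, the measured TCP pose, the force, the opening and the grip force at its end, in the units of the state.
- telemetry.sense(): the state, without advancing time (a new reading comes with each control period).
- imaging.get_image(name): name is "scene" or "top" or "wrist"; returns the picture (384x512x3 uint8, blue, green, red); there is no depth.
- imaging.camera_params(name): a dict with "camera_matrix" (3x3 intrinsics, pixels), "xyz" and "orientation" of the camera in the world. Camera axes: x right, y up, looking along -z (the intrinsics and any distortion apply to the point x, -y, -z); pixel columns grow to the right and rows downward; lengths in m; the calibration is good to about 2 mm. A picture is of the moment at which its call begins: read the wrist's pose just before it. camera_params takes no time and is no camera call; for the wrist camera it gives the pose at the moment of the call.
- bot.hand_in(): hands the job in; it is judged then, once.
The state is a dict: "time": time; "joints": joint angles; "joint_velocities": joint speeds; "joint_efforts": joint torques, N m; "position": TCP position; "eef_rot": TCP orientation; "ft_force": force on the tool from outside, world axes, zero at the start; "wrist_torque": the same for the moment, N m; "opening": finger opening in m; "grip_force": force on a finger pad.
Only numpy, scipy, OpenCV 4.12 (cv2) and the standard library are available. Lean on these libraries where they do the work, as an engineer would, in place of code of your own. Each camera call takes 0.05 s, during which the arm holds its last target. There are 200 camera calls.

## Task

The glass grinder stalled and its overload breaker has tripped with the switch still on. With the fingertips only, push the black toggle switch all the way over to off (towards the red ring, on the operator's side), then reach into the yellow-collared well and press the sunken red reset button fully home, and only then push the switch all the way back to on (towards the green dot). Do not lift or shift the grinder, leave everything else on the bench where it is, and finish with the hand clear.

Things in the scene. Friction and masses are not known exactly. Their poses are not given: they have to be found in the camera images.
- grinder: glass grinder, loose on rubber feet, 4.5 kg, 260 (x) x 330 (y). Origin under its centre on the bench; +x to its back, +y to its left, z up. Housing with blue grid y -165 to 70, rim 107 high; bit at (0, -47), top 146; clear shield at x 130, y -148 to 53, top 192, with a wing 90 long on the right. Grey control pod y 70 to 165, top 90 high, carries well and switch. Sizes in mm
- well_mouth (a point): centre of the mouth of the round reset well, level with the top of its yellow collar, 94 mm above the bench; axes as the grinder's, where it lies at (-60, 117.5, 94) mm. The well is 46 mm across inside, floor 30 mm below the mouth; collar 58 mm across outside, 4 mm above the pod
- reset_top (a point): centre of the top face of the red reset button in the middle of the well, 22 mm across; when tripped (up) its top is 17 mm below the mouth; moves with the button
- reset (a joint): travel of the reset button, in m: 0 tripped (up), 0.005 fully home (down). It moves straight down, resists with about 4.5 N all the way and stays where it is left
- switch_pivot (a point): pivot of the black toggle switch at the top of its bushing, 98 mm above the bench, 8 mm above the pod; axes as the grinder's, where it lies at (55, 117.5, 98) mm. Bushing 22 mm across; aluminium plate 74 x 34 mm under it has a green dot (on) at its far (+x) end and a red ring (off) at its near (-x) end
- switch_tip (a point): the end of the toggle lever, 40 mm from the pivot; the lever is round, 11 mm thick over its outer 20 mm (black sleeve), 7 mm thick below; moves with it
- switch (a joint): angle of the toggle lever, in rad: 0 on (leaning 0.45 rad from upright to the grinder's +x, towards the green dot), 0.9 off (leaning 0.45 rad to -x, towards the red ring). 0.06 N m moves it (2 to 4 N by a finger); it stays where it is left
- amber_glass: small flat amber glass offcut, about 50 x 35 x 5, lying on the grinder's grid (grid top 100 above the bench), clear of the bit; origin under its centre (mm)
- green_glass: flat green glass offcut, about 70 x 50 x 5, on the bench; origin under its centre (mm)
- coolant: white plastic bottle with a blue cap, 38 across and 105 tall, standing beside the control pod; origin under its centre (mm)
- solder: spool of solder, 62 across and 46 tall, standing on the bench; origin under its centre (mm)
- pliers: red-handled glass pliers, 140 long and 15 thick, lying on the bench before the grinder; origin under the pivot (mm)
- tape: green tape measure, 66 x 36 x 60 tall, on the bench; origin under its centre (mm)
- flux: amber jar with a black lid, 56 across and 62 tall, on the bench; origin under its centre (mm)

How it is judged:
By the outcome, as a careful person would: the job done as asked, in the order asked, and still so for the second after the job is handed in, with the robot touching nothing.
It also fails if it takes over 45 s, if anything falls off the work surface, if the arm or the gripper's body presses on something with over 40 N, if the wrist force passes 120 N, or if a joint passes its speed limit or range.

## Working session

There is one attempt and no reset: what is moved stays moved. The work goes in short steps, Python scripts to look and compute and a tool call to move; the robot and the scene stay as the last step left them, time stands still between calls to the robot, and variables do not carry over. Pictures are saved under pics/ and viewed, at most 10 in all, crops included, and the job is handed in when it is done.

Besides the shell and the picture viewer there is one more tool, called after ">>>" as name([rows], argument=value, ...), one row to a line, values as JSON. carry_out: Moves the arm, as the interface text tells. Its arguments: {"type":"object","properties":{"plan":{"type":"array","items":{"type":"array","items":{"type":"array","items":{"type":"number"}}}},"claw":{"type":"number"}},"required":["plan"]}

```bash
mkdir -p pics; python3 - <<'E'
from station import telemetry, imaging, bot
import cv2,numpy as np
np.set_printoptions(precision=4,suppress=True)
s=telemetry.sense();print(s['time'],s['position'],s['eef_rot'],s['opening'],bot.tips_ahead)
for n in['scene','top','wrist']:
    p=imaging.camera_params(n);print(n,p)
    cv2.imwrite(f'pics/{n}0.png',imaging.get_image(n))
a=cv2.imread('pics/scene0.png');b=cv2.imread('pics/top0.png')
E
```

```text
0.0 [0.2736 0.5891 0.2357] [-3.14    0.0001  2.7068] 0.08732507219033339 0.014
scene {'camera_matrix': array([[411.2913,   0.    , 255.4567],
       [  0.    , 411.2913, 191.2764],
       [  0.    ,   0.    ,   1.    ]]), 'xyz': array([ 1.2583, -0.2951,  0.6502]), 'orientation': array([ 0.9859, -0.0116,  1.1744])}
top {'camera_matrix': array([[428.6019,   0.    , 256.7575],
       [  0.    , 428.6019, 188.4518],
       [  0.    ,   0.    ,   1.    ]]), 'xyz': array([0.3278, 0.027 , 1.1615]), 'orientation': array([ 0.2153, -0.0026, -1.5866])}
wrist {'camera_matrix': array([[276.7381,   0.    , 256.5926],
       [  0.    , 276.7381, 190.0084],
       [  0.    ,   0.    ,   1.    ]]), 'xyz': array([0.204 , 0.6227, 0.3834]), 'orientation': array([-0.2839,  0.0026,  1.1361])}
```

View pics/scene0.png

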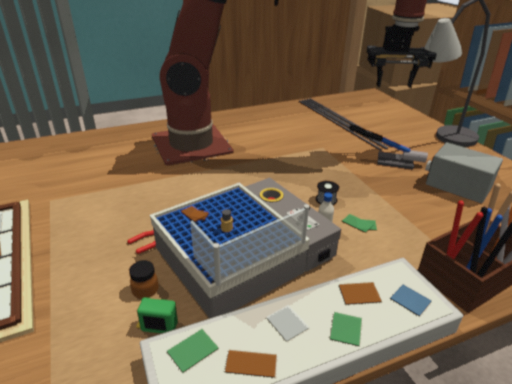

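View pics/top0.png

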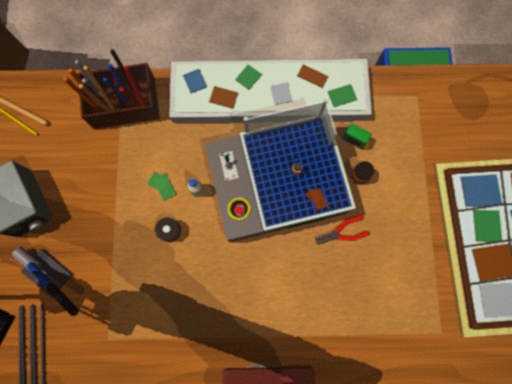

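The top view shows the well's collar at (238,209), the switch at about (230,160) and the grinder turned slightly. In the scene view the well is at (271,195) and the switch is at about (305,212), partly behind the shield. I'll enlarge both.

```bash
python3 - <<'E'
import cv2,numpy as np
a=cv2.imread('pics/scene0.png')[165:265,240:350];b=cv2.imread('pics/top0.png')[125:245,190:290]
a=cv2.resize(a,(400,364),interpolation=3);b=cv2.resize(b,(400,480),interpolation=3)
o=np.zeros((480,800,3),np.uint8);o[:364,:400]=a;o[:,400:]=b
cv2.imwrite('pics/z1.png',o)
E
```

```text
(no output)
```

View pics/z1.png

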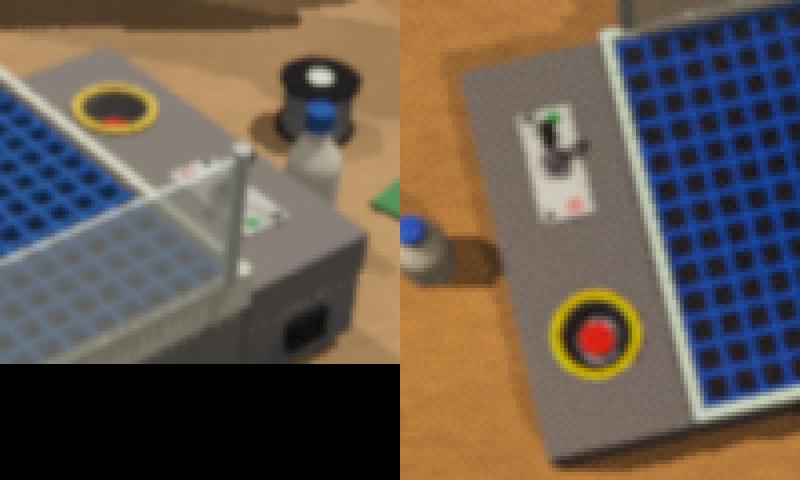

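The collar centre is at scene (271.9,194.7) and top (239,208.5). The green dot is at scene (309,226.3) and top (228.3,154.7), and the red ring at scene (291.7,212.3) and top (233.8,176.5). The lever leans towards green, so the switch is on.

```bash
cat > h.py <<'E'
import numpy as np,cv2
from scipy.spatial.transform import Rotation as Ro
from station import telemetry, imaging, bot
np.set_printoptions(precision=4,suppress=True)
def ray(p,uv):
    d=np.linalg.inv(p['camera_matrix'])@[uv[0],uv[1],1]
    return p['xyz'],Ro.from_euler('xyz',p['orientation']).apply(d*[1,-1,-1])
def proj(p,X):
    c=Ro.from_euler('xyz',p['orientation']).inv().apply(np.asarray(X)-p['xyz'])*[1,-1,-1]
    q=p['camera_matrix']@c; return q[:2]/q[2]
def atz(p,uv,z):
    o,d=ray(p,uv); return o+d*(z-o[2])/d[2]
def tri(*pu):
    A=np.zeros((3,3));b=np.zeros(3)
    for p,uv in pu:
        o,d=ray(p,uv);d=d/np.linalg.norm(d);M=np.eye(3)-np.outer(d,d);A+=M;b+=M@o
    return np.linalg.solve(A,b)
def tool(): 
    s=telemetry.sense();return np.array(s['position']),Ro.from_euler('xyz',s['eef_rot'])
E
python3 - <<'E'
from h import *
S=imaging.camera_params('scene');T=imaging.camera_params('top')
W=tri((S,(271.9,194.7)),(T,(239,208.5)));print('well',W,atz(T,(239,208.5),.094))
g=tri((S,(309,226.3)),(T,(228.3,154.7)));r=tri((S,(291.7,212.3)),(T,(233.8,176.5)))
gz=atz(T,(228.3,154.7),.091);rz=atz(T,(233.8,176.5),.091)
print(g,r,gz,rz,np.linalg.norm(gz-rz))
pl=atz(T,(229.1+.0,165.8),.091);w=atz(T,(239,208.5),.094);print('plate',pl,'dist',np.linalg.norm((pl-w)[:2]),'yaw',np.arctan2(*(pl-w)[1::-1]), np.arctan2(*(gz-rz)[1::-1]))
# pod long left edge in top crop: (462,75)->(555,462)
e=[atz(T,(190+(u-400)/4,125+v/4),.09) for u,v in[(462,75),(555,462)]];print('edge yaw',np.arctan2(*(e[0]-e[1])[1::-1]),np.linalg.norm(e[0]-e[1]))
p,R=tool();print(R.as_matrix());
E
```

```text
well [0.5109 0.0671 0.0914] [0.5101 0.0661 0.094 ]
[0.6528 0.0928 0.0906] [0.5941 0.0793 0.092 ] [0.6528 0.0931 0.091 ] [0.5942 0.079  0.091 ] 0.06027790543245578
plate [0.6229 0.0911 0.091 ] dist 0.11552170945728225 yaw 0.21754308328023436 0.23524200838191933
edge yaw 0.23384959013831244 0.26062670427355716
[[-0.9069  0.4212 -0.0005]
 [ 0.4212  0.9069 -0.0012]
 [-0.0001 -0.0013 -1.    ]]
```

```bash
cat >> h.py <<'E'
def rows(target,yaw_y,n):
    """per-row shift/turn: tool down, tool y at world angle yaw_y"""
    p,R=tool();y=np.array([np.cos(yaw_y),np.sin(yaw_y),0]);z=np.array([0,0,-1.]);G=Ro.from_matrix(np.c_[np.cross(y,z),y,z])
    rv=(R.inv()*G).as_rotvec();t=np.array(target)
    for i in range(n):
        Ri=R*Ro.from_rotvec(rv*i/n);print(Ri.inv().apply((t-p)/n),np.degrees(rv/n))
E
python3 -c "
from h import *
rows([.669,.1036,.26],.232,24)"
```

```text
[-0.0235 -0.0114 -0.001 ] [-0.0028  0.0016  2.1581]
[-0.0239 -0.0105 -0.001 ] [-0.0028  0.0016  2.1581]
[-0.0243 -0.0096 -0.001 ] [-0.0028  0.0016  2.1581]
[-0.0246 -0.0087 -0.001 ] [-0.0028  0.0016  2.1581]
[-0.0249 -0.0078 -0.001 ] [-0.0028  0.0016  2.1581]
[-0.0252 -0.0068 -0.001 ] [-0.0028  0.0016  2.1581]
[-0.0254 -0.0059 -0.001 ] [-0.0028  0.0016  2.1581]
[-0.0256 -0.0049 -0.001 ] [-0.0028  0.0016  2.1581]
[-0.0258 -0.0039 -0.001 ] [-0.0028  0.0016  2.1581]
[-0.0259 -0.003  -0.001 ] [-0.0028  0.0016  2.1581]
[-0.026 -0.002 -0.001] [-0.0028  0.0016  2.1581]
[-0.0261 -0.001  -0.001 ] [-0.0028  0.0016  2.1581]
[-0.0261 -0.     -0.001 ] [-0.0028  0.0016  2.1581]
[-0.0261  0.001  -0.001 ] [-0.0028  0.0016  2.1581]
[-0.026   0.0019 -0.001 ] [-0.0028  0.0016  2.1581]
[-0.0259  0.0029 -0.001 ] [-0.0028  0.0016  2.1581]
[-0.0258  0.0039 -0.001 ] [-0.0028  0.0016  2.1581]
[-0.0256  0.0049 -0.001 ] [-0.0028  0.0016  2.1581]
[-0.0254  0.0058 -0.001 ] [-0.0028  0.0016  2.1581]
[-0.0252  0.0068 -0.001 ] [-0.0028  0.0016  2.1581]
[-0.0249  0.0077 -0.001 ] [-0.0028  0.0016  2.1581]
[-0.0246  0.0087 -0.001 ] [-0.0028  0.0016  2.1581]
[-0.0243  0.0096 -0.001 ] [-0.0028  0.0016  2.1581]
[-0.0239  0.0105 -0.001 ] [-0.0028  0.0016  2.1581]
```

>>> carry_out([
  [[-0.0235, -0.0114, -0.001, 0, 0, 2.16], [-0.024, -0.0105, -0.001, 0, 0, 2.16], [-0.0243, -0.0096, -0.001, 0, 0, 2.16], [-0.0246, -0.0087, -0.001, 0, 0, 2.16], [-0.025, -0.0078, -0.001, 0, 0, 2.16], [-0.0252, -0.0068, -0.001, 0, 0, 2.16], [-0.0254, -0.006, -0.001, 0, 0, 2.16], [-0.0256, -0.005, -0.001, 0, 0, 2.16], [-0.0258, -0.004, -0.001, 0, 0, 2.16], [-0.026, -0.003, -0.001, 0, 0, 2.16], [-0.026, -0.002, -0.001, 0, 0, 2.16], [-0.026, -0.001, -0.001, 0, 0, 2.16]],
], claw=255)

```text
time: 1.15
position: [0.4727, 0.3438, 0.2488]
eef_rot: [3.141, -0.0, 2.25]
ft_force: [0.3, -0.5, 0.7]
opening: 0.015
grip_force: 0.0
```

>>> carry_out([
  [[-0.026, 0, -0.001, 0, 0, 2.16], [-0.026, 0.001, -0.001, 0, 0, 2.16], [-0.026, 0.002, -0.001, 0, 0, 2.16], [-0.026, 0.003, -0.001, 0, 0, 2.16], [-0.0258, 0.004, -0.001, 0, 0, 2.16], [-0.0256, 0.005, -0.001, 0, 0, 2.16], [-0.0254, 0.006, -0.001, 0, 0, 2.16], [-0.0252, 0.0068, -0.001, 0, 0, 2.16], [-0.025, 0.0077, -0.001, 0, 0, 2.16], [-0.0246, 0.0087, -0.001, 0, 0, 2.16], [-0.0243, 0.0096, -0.001, 0, 0, 2.16], [-0.024, 0.0105, -0.001, 0, 0, 2.16]],
])

```text
time: 2.15
position: [0.6701, 0.101, 0.2608]
eef_rot: [3.141, -0.0, 1.798]
ft_force: [-0.2, 1.0, 0.3]
opening: 0.0006
grip_force: 0.0
```

>>> carry_out([
  [[0, 0, 0, 0, 0, 0], [0, 0, 0, 0, 0, 0]],
])

```text
time: 2.32
position: [0.67, 0.1003, 0.2604]
eef_rot: [-3.141, 0.001, 1.797]
ft_force: [-0.4, 0.2, 0.3]
opening: 0.0007
grip_force: 0.0
```

```bash
python3 - <<'E'
from h import *
import pickle
s=telemetry.sense();print(s['position'],s['opening'],s['ft_force'],bot.tips_ahead)
p=imaging.camera_params('wrist');im=imaging.get_image('wrist');pickle.dump(p,open('w1.pkl','wb'))
cv2.imwrite('pics/w1.png',cv2.resize(im,(768,576),interpolation=3))
rows([.669,.1036,.26],.232,1)
for n,X in dict(well=(.5105,.0665,.094),piv=(.6225,.0927,.098),tips=(s['position'][0],s['position'][1],s['position'][2]-.014)).items(): print(n,proj(p,X)*1.5)
E
```

```text
[0.67   0.1003 0.2604] 0.0006682433086693264 [-0.3582  0.1784  0.3262] 0.014
[ 0.0014 -0.0001  0.0004] [-0.0217 -0.0036 -0.1643]
well [175.2568 263.6902]
piv [322.4516 264.4478]
tips [384.6613 353.5355]
```

View pics/w1.png

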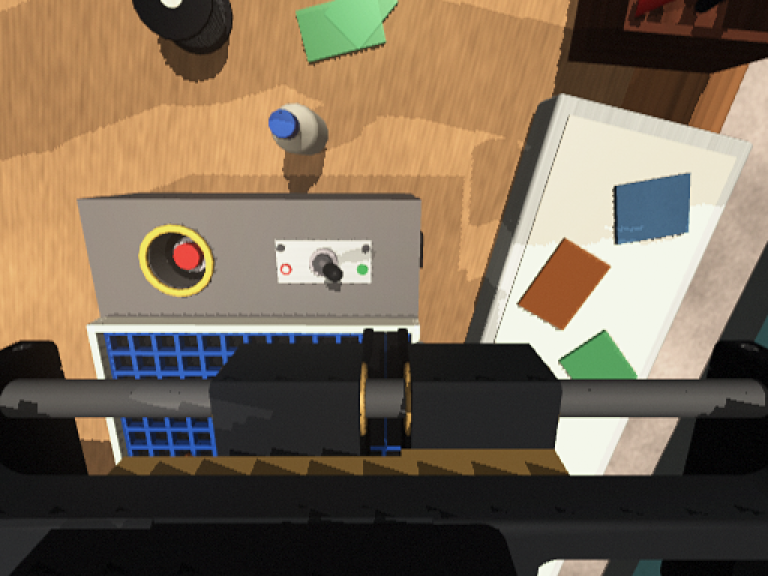

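The wrist view shows the collar centre at (176.5,260.5), the plate centre at (323.5,261.5), the green dot at (362,269) and the red ring at (286,269). The lever leans to green and the shut fingertips are at about (386,345). The predictions agree to within about 3 px.

```bash
python3 - <<'E'
from h import *
import pickle
p=pickle.load(open('w1.pkl','rb'));T=imaging.camera_params('top');q=lambda u,v:(u/1.5,v/1.5)
w=atz(p,q(176.5,260.5),.094);c=atz(p,q(323.5,261.5),.091);print(w,c,np.linalg.norm((c-w)[:2]),np.arctan2(*(c-w)[1::-1]))
print('tri well',tri((p,q(176.5,260.5)),(T,(239,208.5))),'plate',tri((p,q(323.5,261.5)),(T,(229.1,165.8))))
g=atz(p,q(362,269),.091);r=atz(p,q(286,269),.091);print(g,r,np.arctan2(*(g-r)[1::-1]))
print('finger px/mm', proj(p,np.array([.67,.1003,.246])+.01*np.array([.974,.228,0]))*1.5)
E
```

```text
[0.5112 0.0693 0.094 ] [0.6222 0.0933 0.091 ] 0.11353751260045519 0.2135089106070868
tri well [0.5101 0.0672 0.0905] plate [0.6227 0.092  0.0891]
[0.6528 0.0942 0.091 ] [0.5945 0.0807 0.091 ] 0.22669775096735142
finger px/mm [408.0706 352.9756]
```

>>> carry_out([
  [[0.003, 0, 0.008, 0, 0, 0], [0, 0, 0.014, 0, 0, 0], [0, 0, 0.016, 0, 0, 0], [0, 0, 0.016, 0, 0, 0], [0, 0, 0.016, 0, 0, 0], [0, 0, 0.016, 0, 0, 0], [0, 0, 0.016, 0, 0, 0], [0, 0, 0.014, 0, 0, 0], [0, 0, 0.008, 0, 0, 0], [0, 0, 0.0045, 0, 0, 0], [0, 0, 0, 0, 0, 0]],
])

```text
time: 3.28
position: [0.6682, 0.107, 0.1311]
eef_rot: [-3.14, -0.0, 1.803]
ft_force: [-0.4, 0.4, 0.5]
opening: 0.0005
grip_force: 0.0
```

```bash
cat >> h.py <<'E'
def rel():
    """tip in the grinder frame (mm) about the pivot, and force along u, lateral, up"""
    s=telemetry.sense();a=.225;M=np.array([[np.cos(a),np.sin(a),0],[-np.sin(a),np.cos(a),0],[0,0,1]])
    print(s['time'],'tip',M@(np.array(s['position'])-[.6226,.0927,.112])*1e3,'F',M@np.array(s['ft_force']),'yaw',s['eef_rot'])
E
python3 - <<'E'
from h import *
rel()
p=imaging.camera_params('wrist');im=imaging.get_image('wrist')
cv2.imwrite('pics/w2.png',cv2.resize(im[130:300,100:380],(784,476),interpolation=3))
E
```

```text
3.2833 tip [47.6299  3.7327 19.1281] F [-0.2845  0.4395  0.4729] yaw [-3.1402 -0.0002  1.8026]
```

View pics/w2.png

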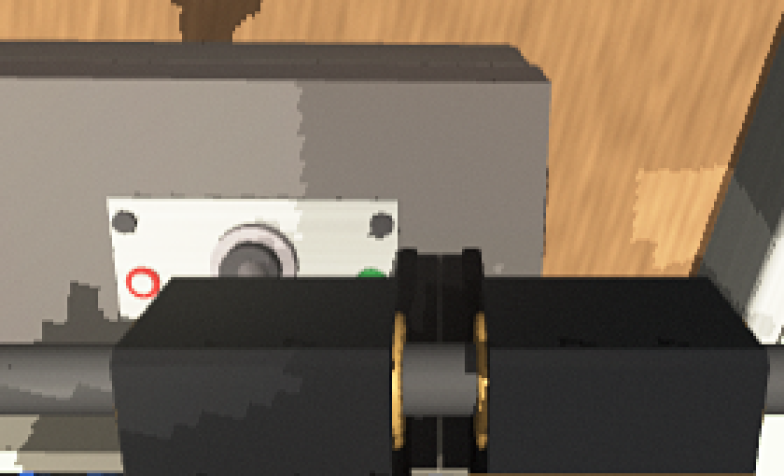

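The fingertips stand beyond the lever on the green side at (440,255) in the crop. The bushing is at (255,255), in line with them. I'll push towards red.

>>> carry_out([
  [[-0.003, -0.004, 0, 0, 0, 0], [0, -0.004, 0, 0, 0, 0], [0, -0.004, 0, 0, 0, 0], [0, -0.004, 0, 0, 0, 0], [0, -0.004, 0, 0, 0, 0], [0, -0.004, 0, 0, 0, 0], [0, -0.003, 0, 0, 0, 0], [0, -0.003, 0, 0, 0, 0], [0, 0, 0, 0, 0, 0]],
])

```text
time: 4.08
position: [0.6401, 0.0967, 0.1324]
eef_rot: [3.141, -0.0, 1.802]
ft_force: [1.4, 0.5, 1.3]
opening: 0.0005
grip_force: 0.8
```

```bash
python3 -c "
from h import *
rel()"
```

```text
4.0833 tip [17.9146 -0.0232 20.4167] F [1.436  0.1587 1.3333] yaw [ 3.1411 -0.0001  1.8019]
```

>>> carry_out([
  [[0, -0.002, 0, 0, 0, 0], [0, -0.002, 0, 0, 0, 0], [0, -0.002, 0, 0, 0, 0], [0, 0, 0, 0, 0, 0]],
])

```text
time: 4.42
position: [0.6343, 0.0953, 0.1322]
eef_rot: [3.141, -0.0, 1.802]
ft_force: [1.9, 0.3, 1.7]
opening: 0.0005
grip_force: 1.0
```

>>> carry_out([
  [[0, -0.0015, 0, 0, 0, 0], [0, -0.0015, 0, 0, 0, 0], [0, 0, 0, 0, 0, 0]],
])

```text
time: 4.67
position: [0.6313, 0.0946, 0.1321]
eef_rot: [-3.141, -0.0, 1.802]
ft_force: [2.3, 0.4, 2.7]
opening: 0.0004
grip_force: 1.2
```

```bash
python3 - <<'E'
from h import *
rel()
im=imaging.get_image('wrist')
cv2.imwrite('pics/w3.png',cv2.resize(im[130:300,100:380],(784,476),interpolation=3))
E
```

```text
4.6667 tip [ 8.9452 -0.1074 20.0783] F [ 2.3099 -0.1061  2.6743] yaw [-3.1415 -0.      1.8019]
```

View pics/w3.png

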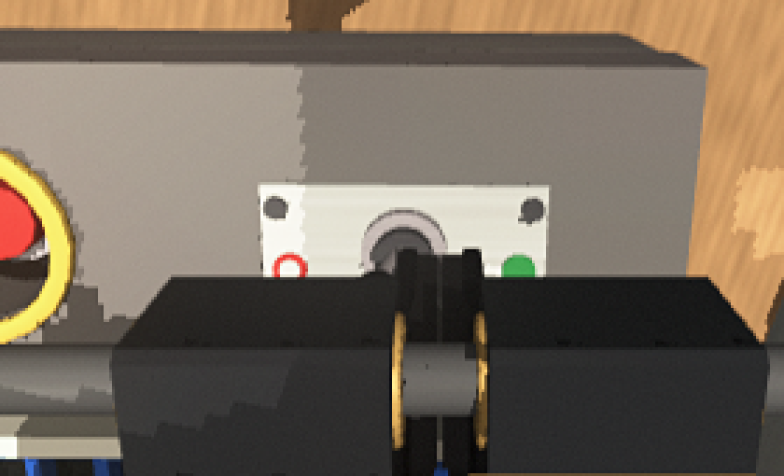

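The lever now leans to the red side, left of the fingers. I'll creep on to the stop.

>>> carry_out([
  [[0, -0.001, 0, 0, 0, 0], [0, -0.001, 0, 0, 0, 0], [0, 0, 0, 0, 0, 0]],
])

```text
time: 4.97
position: [0.6294, 0.0941, 0.132]
eef_rot: [-3.141, 0.0, 1.802]
ft_force: [2.3, 0.3, 1.4]
opening: 0.0003
grip_force: 1.2
```

>>> carry_out([
  [[0, -0.001, 0, 0, 0, 0], [0, 0, 0, 0, 0, 0]],
])

```text
time: 5.13
position: [0.6284, 0.0939, 0.1319]
eef_rot: [-3.141, 0.0, 1.802]
ft_force: [2.0, 0.3, 1.7]
opening: 0.0005
grip_force: 1.2
```

>>> carry_out([
  [[0, -0.001, 0, 0, 0, 0], [0, 0, 0, 0, 0, 0]],
])

```text
time: 5.3
position: [0.6274, 0.0937, 0.1319]
eef_rot: [-3.141, 0.0, 1.802]
ft_force: [2.7, 0.0, -0.0]
opening: 0.0002
grip_force: 1.3
```

>>> carry_out([
  [[0, -0.001, 0, 0, 0, 0], [0, 0, 0, 0, 0, 0]],
])

```text
time: 5.47
position: [0.6265, 0.0935, 0.1319]
eef_rot: [-3.141, -0.0, 1.802]
ft_force: [2.7, 0.2, 0.1]
opening: 0.0005
grip_force: 1.3
```

>>> carry_out([
  [[0, -0.001, 0, 0, 0, 0], [0, 0, 0, 0, 0, 0]],
])

```text
time: 5.63
position: [0.6261, 0.0934, 0.1321]
eef_rot: [3.14, 0.0, 1.802]
ft_force: [5.3, 0.7, -1.6]
opening: 0.0003
grip_force: 2.3
```

Force doubled and motion stopped, so the lever is on the off stop. I'll back off, rise and go above the well.

>>> carry_out([
  [[0, 0.005, 0, 0, 0, 0], [0, 0.006, 0, 0, 0, 0], [0, 0, -0.01, 0, 0, 0], [0, 0, -0.015, 0, 0, 0], [0, 0, -0.015, 0, 0, 0], [0, 0, -0.01, 0, 0, 0], [0, -0.015, 0, 0, 0, 0], [0, -0.025, 0, 0, 0, 0], [0, -0.03, 0, 0, 0, 0], [0, -0.03, 0, 0, 0, 0], [0, -0.02, 0, 0, 0, 0], [0, -0.01, 0, 0, 0, 0]],
])

```text
time: 6.63
position: [0.5077, 0.0652, 0.1824]
eef_rot: [-3.141, -0.001, 1.801]
ft_force: [0.4, 0.4, 0.0]
opening: 0.0007
grip_force: 0.0
```

>>> carry_out([
  [[0, 0, 0, 0, 0, 0], [0, 0, 0, 0, 0, 0]],
])

```text
time: 6.8
position: [0.5104, 0.0664, 0.1827]
eef_rot: [3.14, -0.001, 1.802]
ft_force: [0.7, -0.6, 0.3]
opening: 0.0006
grip_force: 0.0
```

```bash
python3 - <<'E'
from h import *
import pickle
rel()
p=imaging.camera_params('wrist');im=imaging.get_image('wrist');pickle.dump(p,open('w4.pkl','wb'))
cv2.imwrite('pics/w4.png',cv2.resize(im[100:300,100:420],(800,500),interpolation=3))
for X in [(.5107,.0678,.094)]: print((proj(p,X)-[100,100])*2.5)
E
```

```text
6.8 tip [-115.2128   -0.6569   70.735 ] F [ 0.5248 -0.7411  0.2866] yaw [ 3.1403 -0.0005  1.8023]
[392.7076 244.612 ]
```

View pics/w4.png

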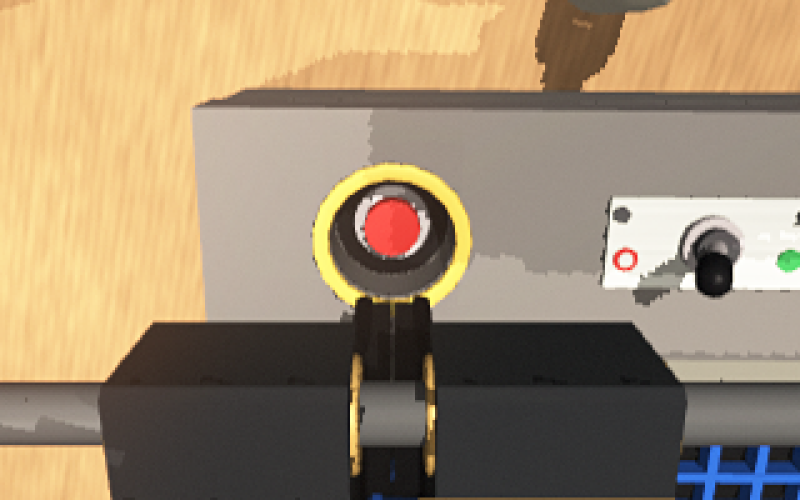

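The collar is at about (392,240), the button at (392,226), the lever base at (712,240) and the lever tip at (714,275). I'll check the lever and well against the projection.

```bash
python3 - <<'E'
from h import *
import pickle
p=pickle.load(open('w4.pkl','rb'));k=lambda X:(proj(p,X)-100)*2.5
u=np.array([np.cos(.225),np.sin(.225),0]);z=np.array([0,0,1]);P=np.array([.6226,.0927,.098])
print('base',k(P))
for a in(-.45,-.35,-.25,0,.45):print(a,k(P+.035*(np.sin(a)*u+np.cos(a)*z)))
im=cv2.imread('pics/w4.png').astype(int);m=(im[...,2]>190)&(im[...,1]>170)&(im[...,0]<130)&(im[...,2]-im[...,0]>90);m[:,:305]=0;m[:,480:]=0;m[:160]=0;m[300:]=0
c=[x for x in cv2.findContours(m.astype(np.uint8),0,1)[0]];c=max(c,key=len);e=cv2.fitEllipse(cv2.convexHull(c[c[:,0,1]<285]));print(e)
q=e[0];print(atz(p,(q[0]/2.5+100,q[1]/2.5+100),.094))
print('button',atz(p,(392/2.5+100,226/2.5+100),.077))
E
```

```text
base [716.444  251.9262]
-0.45 [713.263  283.8999]
-0.35 [725.6728 285.5619]
-0.25 [738.1097 286.8542]
0 [768.1323 288.3275]
0.45 [811.245  284.4863]
((391.54150390625, 239.0434112548828), (153.3918914794922, 159.68934631347656), 85.15776062011719)
[0.5098 0.0697 0.094 ]
button [0.51   0.0697 0.077 ]
```

The lever is off (tip matches −0.45 rad). The well is about 3 mm further left, so I'll correct and descend into it.

>>> carry_out([
  [[0.0025, 0, 0.005, 0, 0, 0], [0, 0, 0.012, 0, 0, 0], [0, 0, 0.014, 0, 0, 0], [0, 0, 0.012, 0, 0, 0], [0, 0, 0.008, 0, 0, 0], [0, 0, 0.005, 0, 0, 0], [0, 0, 0, 0, 0, 0]],
])

```text
time: 7.43
position: [0.509, 0.0684, 0.1248]
eef_rot: [-3.14, 0.001, 1.802]
ft_force: [-0.2, -0.0, 0.1]
opening: 0.0008
grip_force: 0.0
```

>>> carry_out([
  [[0, 0, 0.008, 0, 0, 0], [0, 0, 0.008, 0, 0, 0], [0, 0, 0.006, 0, 0, 0], [0, 0, 0.004, 0, 0, 0], [0, 0, 0, 0, 0, 0]],
])

```text
time: 7.85
position: [0.5087, 0.0684, 0.0991]
eef_rot: [-3.14, 0.0, 1.802]
ft_force: [-0.4, -0.4, 0.6]
opening: 0.0006
grip_force: 0.0
```

>>> carry_out([
  [[0, 0, 0.003, 0, 0, 0], [0, 0, 0.003, 0, 0, 0], [0, 0, 0.002, 0, 0, 0], [0, 0, 0, 0, 0, 0]],
])

```text
time: 8.18
position: [0.5091, 0.0684, 0.0917]
eef_rot: [-3.141, 0.0, 1.802]
ft_force: [1.4, -0.4, 0.5]
opening: 0.0005
grip_force: 0.0
```

>>> carry_out([
  [[0, 0, 0.001, 0, 0, 0], [0, 0, 0.001, 0, 0, 0], [0, 0, 0, 0, 0, 0]],
])

```text
time: 8.43
position: [0.5094, 0.0685, 0.0902]
eef_rot: [3.141, -0.0, 1.802]
ft_force: [-0.4, 0.3, 1.1]
opening: 0.0005
grip_force: 0.5
```

>>> carry_out([
  [[0, 0, 0.001, 0, 0, 0], [0, 0, 0.001, 0, 0, 0], [0, 0, 0, 0, 0, 0]],
])

```text
time: 8.68
position: [0.5094, 0.0685, 0.0881]
eef_rot: [3.141, 0.0, 1.802]
ft_force: [-0.5, 0.2, 2.3]
opening: 0.0003
grip_force: 1.3
```

>>> carry_out([
  [[0, 0, 0.001, 0, 0, 0], [0, 0, 0.001, 0, 0, 0], [0, 0, 0, 0, 0, 0]],
])

```text
time: 8.93
position: [0.5095, 0.0685, 0.0864]
eef_rot: [3.141, -0.0, 1.802]
ft_force: [-2.4, -0.3, 8.7]
opening: 0.0002
grip_force: 4.0
```

>>> carry_out([
  [[0, 0, 0.001, 0, 0, 0], [0, 0, 0, 0, 0, 0]],
])

```text
time: 9.1
position: [0.5095, 0.0685, 0.0863]
eef_rot: [3.141, -0.001, 1.802]
ft_force: [-7.4, -1.1, 20.2]
opening: 0.0006
grip_force: 9.9
```

>>> carry_out([
  [[0, 0, 0.001, 0, 0, 0], [0, 0, 0, 0, 0, 0]],
])

```text
time: 9.27
position: [0.5095, 0.0685, 0.0861]
eef_rot: [3.141, -0.001, 1.802]
ft_force: [-12.2, -2.8, 31.0]
opening: 0.0002
grip_force: 15.6
```

The button is on its stop, with the tips at 72 mm as predicted. I'll retract and check it.

>>> carry_out([
  [[0, 0, -0.004, 0, 0, 0], [0, 0, -0.006, 0, 0, 0], [0, 0, -0.01, 0, 0, 0], [0, 0, -0.015, 0, 0, 0], [0, 0, -0.018, 0, 0, 0], [0, 0, -0.018, 0, 0, 0], [0, 0, -0.018, 0, 0, 0], [0, 0, -0.01, 0, 0, 0], [0, 0, 0, 0, 0, 0], [0, 0, 0, 0, 0, 0]],
])

```text
time: 10.1
position: [0.5094, 0.0686, 0.183]
eef_rot: [3.141, -0.0, 1.802]
ft_force: [-0.2, -0.2, -0.4]
opening: 0.0003
grip_force: 0.0
```

```bash
python3 - <<'E'
from h import *
import pickle
rel()
p=imaging.camera_params('wrist');im=imaging.get_image('wrist');pickle.dump(p,open('w5.pkl','wb'))
cv2.imwrite('pics/w5.png',cv2.resize(im[100:300,100:420],(800,500),interpolation=3))
for z in(.077,.072):print('button',z,(proj(p,(.51,.0697,z))-100)*2.5)
print('collar',(proj(p,(.5098,.0697,.094))-100)*2.5,'piv',(proj(p,(.6226,.0927,.098))-100)*2.5)
E
```

```text
10.1 tip [-115.7749    1.7437   71.0382] F [-0.201  -0.1115 -0.3852] yaw [ 3.141  -0.0002  1.8022]
button 0.077 [393.5577 231.6362]
button 0.072 [393.525  227.9198]
collar [393.1371 245.223 ] piv [716.9478 258.0746]
```

View pics/w5.png

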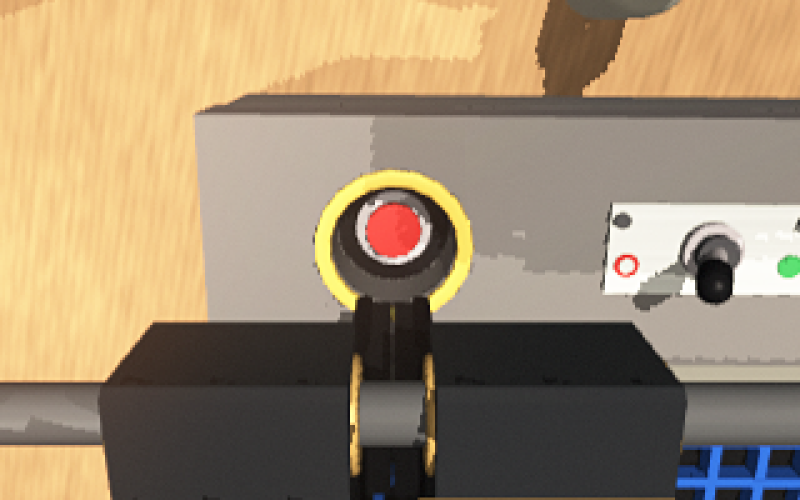

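```bash
python3 - <<'E'
from h import *
import pickle
for n in(4,5):
    im=cv2.imread(f'pics/w{n}.png').astype(int);p=pickle.load(open(f'w{n}.pkl','rb'))
    m=(im[...,2]>150)&(im[...,1]<110)&(im[...,0]<110);m[:,:340]=0;m[:,450:]=0
    v,u=np.nonzero(m);c=np.array([u.mean(),v.mean()]);y=(im[...,2]>190)&(im[...,1]>170)&(im[...,0]<130);y[:,:305]=0;y[:,480:]=0;y[:160]=0;y[285:]=0
    cc=max(cv2.findContours(y.astype(np.uint8),0,1)[0],key=len);e=cv2.fitEllipse(cv2.convexHull(cc))
    k=lambda z,X:(proj(p,(X[0],X[1],z))-100)*2.5
    X=atz(p,np.array(e[0])/2.5+100,.094)
    print(n,c,m.sum(),e[0],[k(z,X) for z in(.077,.072)])
E
```

```text
4 [391.6451 227.1766] 2508 (391.78570556640625, 239.35208129882812) [array([391.7504, 225.9793]), array([391.7408, 222.355 ])]
5 [392.9943 229.7521] 2287 (393.2702331542969, 244.896484375) [array([393.1747, 231.2134]), array([393.1488, 227.5039])]
```

The button dropped by about its full travel relative to the collar, and the collar hasn't shifted. Next I'll push the lever from the red side.

>>> carry_out([
  [[-0.0015, 0.01, 0, 0, 0, 0], [0, 0.02, 0, 0, 0, 0], [0, 0.02, 0, 0, 0, 0], [0, 0.014, 0, 0, 0, 0], [0, 0.006, 0, 0, 0, 0], [0, 0, 0.01, 0, 0, 0], [0, 0, 0.015, 0, 0, 0], [0, 0, 0.015, 0, 0, 0], [0, 0, 0.008, 0, 0, 0], [0, 0, 0.003, 0, 0, 0], [0, 0, 0, 0, 0, 0]],
])

```text
time: 11.07
position: [0.5769, 0.0828, 0.1311]
eef_rot: [-3.14, 0.0, 1.802]
ft_force: [-0.0, -1.1, -0.4]
opening: 0.0005
grip_force: 0.0
```

```bash
python3 -c "
from h import *
rel()"
```

```text
11.0667 tip [-46.7884   0.5148  19.0712] F [-0.246 -1.024 -0.387] yaw [-3.1397  0.0002  1.8018]
```

>>> carry_out([
  [[0, 0.004, 0, 0, 0, 0], [0, 0.004, 0, 0, 0, 0], [0, 0.004, 0, 0, 0, 0], [0, 0.004, 0, 0, 0, 0], [0, 0.004, 0, 0, 0, 0], [0, 0.004, 0, 0, 0, 0], [0, 0.004, 0, 0, 0, 0], [0, 0.002, 0, 0, 0, 0], [0, 0.001, 0, 0, 0, 0], [0, 0, 0, 0, 0, 0]],
])

```text
time: 11.9
position: [0.6082, 0.0902, 0.132]
eef_rot: [3.141, 0.0, 1.802]
ft_force: [0.0, 0.2, 1.0]
opening: 0.0003
grip_force: 0.2
```

>>> carry_out([
  [[0, 0.0015, 0, 0, 0, 0], [0, 0.0015, 0, 0, 0, 0], [0, 0, 0, 0, 0, 0]],
])

```text
time: 12.15
position: [0.6109, 0.0908, 0.1321]
eef_rot: [-3.141, 0.0, 1.802]
ft_force: [-2.9, 0.6, 1.3]
opening: 0.0002
grip_force: 1.2
```

>>> carry_out([
  [[0, 0.001, 0, 0, 0, 0], [0, 0.001, 0, 0, 0, 0], [0, 0, 0, 0, 0, 0]],
])

```text
time: 12.4
position: [0.613, 0.0913, 0.1321]
eef_rot: [3.141, 0.0, 1.802]
ft_force: [-0.9, -1.2, 1.6]
opening: 0.0003
grip_force: 1.2
```

```bash
python3 -c "
from h import *
rel()"
```

```text
12.4 tip [-9.6868  0.7962 20.1219] F [-1.1336 -1.0172  1.5744] yaw [3.1414 0.0001 1.802 ]
```

>>> carry_out([
  [[0, 0.001, 0, 0, 0, 0], [0, 0, 0, 0, 0, 0]],
])

```text
time: 12.57
position: [0.6139, 0.0916, 0.1321]
eef_rot: [3.141, 0.0, 1.802]
ft_force: [-2.6, -0.4, 2.2]
opening: 0.0007
grip_force: 1.2
```

>>> carry_out([
  [[0, 0.001, 0, 0, 0, 0], [0, 0, 0, 0, 0, 0]],
])

```text
time: 12.73
position: [0.6149, 0.0918, 0.1321]
eef_rot: [3.141, 0.0, 1.802]
ft_force: [-2.6, -0.4, 2.5]
opening: 0.0006
grip_force: 1.2
```

>>> carry_out([
  [[0, 0.001, 0, 0, 0, 0], [0, 0, 0, 0, 0, 0]],
])

```text
time: 12.9
position: [0.6159, 0.092, 0.132]
eef_rot: [3.142, 0.0, 1.802]
ft_force: [-1.9, -1.5, 2.0]
opening: 0.0002
grip_force: 1.2
```

>>> carry_out([
  [[0, 0.001, 0, 0, 0, 0], [0, 0, 0, 0, 0, 0]],
])

```text
time: 13.07
position: [0.6167, 0.0922, 0.1319]
eef_rot: [-3.141, 0.0, 1.802]
ft_force: [-2.2, -1.1, 1.3]
opening: 0.0002
grip_force: 1.2
```

>>> carry_out([
  [[0, 0.001, 0, 0, 0, 0], [0, 0, 0, 0, 0, 0]],
])

```text
time: 13.23
position: [0.6176, 0.0925, 0.1318]
eef_rot: [-3.141, 0.0, 1.802]
ft_force: [-2.6, -0.5, 1.0]
opening: 0.0004
grip_force: 1.3
```

>>> carry_out([
  [[0, 0.001, 0, 0, 0, 0], [0, 0, 0, 0, 0, 0]],
])

```text
time: 13.4
position: [0.6183, 0.0926, 0.1317]
eef_rot: [-3.141, 0.0, 1.802]
ft_force: [-4.0, 0.5, 0.4]
opening: 0.0004
grip_force: 1.8
```

>>> carry_out([
  [[0, 0.001, 0, 0, 0, 0], [0, 0, 0, 0, 0, 0]],
])

```text
time: 13.57
position: [0.6187, 0.0927, 0.1316]
eef_rot: [-3.139, -0.0, 1.802]
ft_force: [-6.2, -0.1, 1.7]
opening: 0.0006
grip_force: 3.3
```

On the stop, symmetric with the off side. I'll back off, rise and look.

>>> carry_out([
  [[0, -0.005, 0, 0, 0, 0], [0, -0.007, 0, 0, 0, 0], [0, 0, -0.01, 0, 0, 0], [0, 0, -0.02, 0, 0, 0], [0, 0, -0.025, 0, 0, 0], [0, 0, -0.025, 0, 0, 0], [0, 0, -0.025, 0, 0, 0], [0, 0, -0.015, 0, 0, 0], [0, 0, 0, 0, 0, 0], [0, 0, 0, 0, 0, 0]],
])

```text
time: 14.4
position: [0.6086, 0.0902, 0.2537]
eef_rot: [3.138, -0.0, 1.802]
ft_force: [-0.0, -0.3, -0.8]
opening: 0.0006
grip_force: 0.0
```

```bash
python3 - <<'E'
from h import *
rel()
p=imaging.camera_params('wrist');im=imaging.get_image('wrist')
cv2.imwrite('pics/w6.png',cv2.resize(im[100:300,100:420],(800,500),interpolation=3))
k=lambda X:(proj(p,X)-100)*2.5
u=np.array([np.cos(.225),np.sin(.225),0]);z=np.array([0,0,1]);P=np.array([.6226,.0927,.098])
print('base',k(P),'well',k((.5098,.0697,.094)))
for a in(.45,.35,.25):print(a,k(P+.035*(np.sin(a)*u+np.cos(a)*z)))
E
```

```text
14.4 tip [-14.1796   0.7259 141.7477] F [-0.1031 -0.2396 -0.7639] yaw [ 3.1384 -0.0004  1.802 ]
base [421.7015 203.5674] well [169.4615 194.1565]
0.45 [462.3003 223.087 ]
0.35 [454.7298 223.9737]
0.25 [446.7284 224.6403]
```

View pics/w6.png

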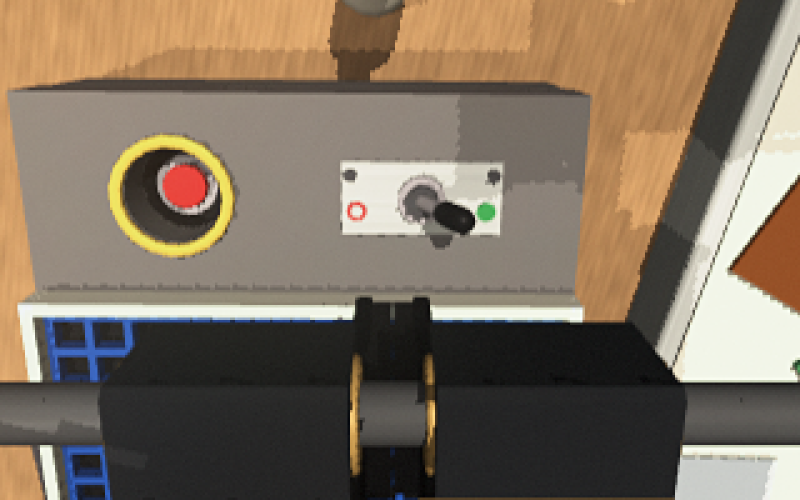

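The lever leans fully to the green dot, with its tip at about (462,220) against a predicted (462,223). The well is where it was, the button is down and the hand is clear.

```bash
python3 -c "
from station import bot
print(bot.hand_in())"
```

```text
the job is handed in; nothing more can be done
None
```

I pushed the switch to off, pressed the reset button home, pushed the switch back to on, and handed the job in at about 14 s with the grinder unmoved in the camera views and the hand clear; the verdict was not shown.

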